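Raise the weighing-enclosure window to its working height

ROBOT

A 6-joint arm with a two-finger parallel gripper is mounted at the origin on the work surface. World frame = base frame: x ahead of the robot, y to its left, z up, the work surface at z = 0. Lengths are in mm, angles in rad, forces in N, time in s.
With the tool pointing down it reaches from about 350 to 875 mm from the base axis. Payload 4.2 kg.
Tool frame: the origin (TCP) lies midway between the tips of the shut fingers; the grasp point (between the pads) lies 19 mm behind it; z points along the fingers, y is the direction in which the jaws open and shut (so a half turn about z gives the same grasp; the last joint's range is limited). The gripper opens to 85 mm and grips with 20 to 120 N. Pads are 22 mm wide; open, the fingers measure 114 mm over their backs; the gripper's body (76 mm by 85 mm) begins 54 mm behind the grasp point. The pads swing forward as they close: fully open they stand 13 mm farther back than shut.
Start: joints at [-1.033, 0.385, 0.008, 0, -1.194, -0.259], TCP at [172.018, -600.84, 231.312] pointing down, gripper open.
Joint ranges: [-3.14, 3.14], [-1.21, 2.06], [-1.07, 1.41], [-3.16, 2.05], [-2.99, -0.16], [-3.1, 3.1]. Speed limits (rad/s): [2.79, 2.79, 3.14, 3.14, 3.14, 3.14].

INTERFACE

Orientations are given as a unit quaternion [x, y, z, w].
In Python, from bench import arm gives the robot as it stands.
- The arm moves only by the tool send_rows, never from a script. Its arguments are lists of equal length, an entry for each row: "translation": the shift along the tool's x, y, z in mm, a list of three; "dr": the turn, a rotation vector about the tool's x, y, z in degrees, a list of three; "grip": the finger opening in mm, from 0 to 85.4. In form: {"translation": [[dx, dy, dz], ...], "dr": [[ax, ay, az], ...], "grip": [grip, ...]}. A call has exactly 5 rows; each row shifts and turns the commanded pose from where the row before left it, along the tool's axes as they then stand; what a row does not reach is not made up. A row lasts 1/8 s, in which the tool goes at most 62.5 mm and 10.7 degrees, less where a joint would pass 70% of its speed; a pose out of reach is approached as far as the arm can. A call with a gripper value outside its range is refused whole. The fingers move at their own pace and stop on an object; the grip force is fixed at half the most. Time passes only in rows, so rows that do not move let the fingers close, or fill a call up. It gives the time, the measured TCP pose, the force and the opening at its end, in the units of the state.
- arm.read_state(): the state, without advancing time (a new reading comes with each control period).
- arm.get_image(name): name is "scene" or "top"; returns the picture (400x640x3 uint8, red, green, blue); there is no depth.
- arm.camera_info(name): a dict with "fx", "fy", "cx", "cy" (pixels), "cam_to_world" (4x4, takes a point from camera to world coordinates). Camera axes: x right, y down, z forward; pixel columns grow to the right and rows downward; lengths in mm; the calibration is good to about 2 mm. A picture is of the moment at which its call begins. camera_info takes no time and is no camera call.
- arm.job_done(): hands the job in, once; it reports no verdict.
Trained networks look in the newest picture that a camera, given by its name, has taken for a name from the list of things; names that differ only in an ending like _2 or _b are one class to them, and where a whole thing is asked for, a point or a joint stands for the part that bears it (a point fixed in the world has none). Each returns a list of dicts, best first, with "confidence" (0 to 1); they miss things now and then, are a little off and sometimes report something else, mostly with a low value. They report only what shows in the picture. A call takes as long as a camera call.
- arm.search_frame(thing, camera): "xyz" ([x, y, z] in mm, in world coordinates, good to about 4 mm: the middle of the surface that is visible of it).
- arm.place_of(thing, camera): "xyz" ([x, y, z] in mm, in world coordinates, good to about 4 mm: a listed point, or the origin of a listed thing).
The state is a dict: "clock": time; "joints": joint angles; "joint_vel": joint speeds; "joint_efforts": joint torques, N m; "position": TCP position; "ee_rot": TCP orientation; "contact_force": force on the tool from outside, world axes, zero at the start; "wrist_torque": the same for the moment, N m; "gripper_width": finger opening in mm.
Only numpy, scipy, OpenCV 4.12 (cv2) and the standard library are available. Lean on these libraries where they do the work, as an engineer would, in place of code of your own. Each camera call takes 0.05 s, during which the arm holds its last target.

TASK

Open the weighing enclosure to its working height: with the fingers beneath the lip of its clear front window, push the window smoothly up until the underside of the lip is level with the black index clips on the two front posts, then take the hand away and leave it standing there. Do not grip the lip or anything else, do not run the window past the clips, and leave the flask on the balance, the wash bottle and the beaker where they stand.

Things in the scene. Friction and masses are not known exactly. Their poses are not given: they have to be found in the camera images.
- enclosure: Clear weighing enclosure fixed to the bench, 480 mm wide, 260 deep, 575 high, open to the robot; a 40 x 40 mm aluminium post at each front corner. Origin: bench top, mid-width, in the plane of the window's front face; x points into it (away from the robot), y left, z up. Posts span x -15..25, |y| 200..240 mm; a 12 mm base plate begins at x -20. Low balance inside, 45 mm behind the window.
- sash (a joint): Upward travel (m) of the enclosure's counterweighted clear window: 0 = shut (underside of its lip 15 mm above the bench), top stop 0.28. Window 400 mm wide, 240 mm tall, 0.8 kg, balanced: it stays wherever it is left, and some 3 to 6 N move it up or down. Part open at the start.
- lip_edge (a point): Lower front edge of the window's lip, middle of its length; moves with the window. The lip is a level aluminium flange along the window's bottom: 390 mm long (along the enclosure's y), 10 mm thick, reaching 34 mm out from the window's front face towards the robot, with a 5 mm upturned rim on top along its front. The underside is flat; below it is free air down to the base plate.
- index_clips: The working-height marks: a small black plastic clip on each of the two front posts, 8 mm tall, round the post's front and outer faces (12 mm proud in front, 8 mm at the side), both at the same level. Origin: midway between the posts (laterally), in the plane of the window's front face, at mid-height of the clips; axes as the enclosure's. The underside of the lip belongs at this height.
- flask: Empty glass conical flask, 82 mm across the foot, 132 mm tall, standing loose on the balance pan inside the enclosure. Origin: centre of its underside; z up. To be left alone.
- wash_bottle: White plastic wash bottle with a red cap and a thin bent spout, 72 mm in diameter, 210 mm tall, loose on the bench in front of one of the enclosure's front posts. Origin: centre of its underside; z up. To be left alone.
- beaker: Glass beaker, 70 mm in diameter, 95 mm tall, empty, loose on the bench in front of the other front post. Origin: centre of its underside; z up. To be left alone.

How it is judged (in metres and radians):
On the way:
1. the fingers, beneath the lip, have pushed the window at least 30 mm up (contact force between the fingers and sash_c1 above 0.5 N and distance of lip_edge from where it was at the start of the episode above 0.03 m), for 0.1 s.
At the end, for the whole second after the job is handed in: The underside of the window's lip is within 10 mm of the mid-height of the black clips, the window is at rest, and the flask, wash bottle and beaker stand upright within 25 mm of where they were (z of lip_edge in the frame of index_clips between -0.01 and 0.01 m and velocity of joint sash between -0.01 and 0.01 m/s and distance of each of flask, wash_bottle, beaker from where it was at the start of the episode below 0.025 m and angle between each of flask, wash_bottle, beaker's own z axis and vertical below 0.1 rad); the robot touches nothing.
It fails at once if the lip is gripped (fingers press on its upper and its under side at once) ((contact force between the fingers and sash_c0 above 3 N or contact force between the fingers and sash_c2 above 3 N) and contact force between the fingers and sash_c1 above 3 N).
It fails at once if the window is run more than 20 mm past the clips (z of lip_edge in the frame of index_clips above 0.02 m).
It fails at once if the window is jerked or flung (faster than 0.4 m/s) (velocity of joint sash above 0.4 m/s).
It fails at once if the flask, wash bottle or beaker is moved more than 25 mm, lifted or knocked over (distance of any of flask, wash_bottle, beaker from where it was at the start of the episode above 0.025 m or angle between any of flask, wash_bottle, beaker's own z axis and vertical above 0.3 rad or height (world z) of flask above 0.095 m or height (world z) of any of wash_bottle, beaker above 0.01 m).
It also fails if it takes over 40 s, if anything falls off the work surface, if the arm or the gripper's body presses on something with over 40 N, if the wrist force passes 120 N, or if a joint passes its speed limit or range.

## Working session

There is one attempt and no reset: what is moved stays moved. The work goes in short steps, Python scripts to look and compute and a tool call to move; the robot and the scene stay as the last step left them, time stands still between calls to the robot, and variables do not carry over. Pictures are saved under pics/ and viewed, and the job is handed in when it is done.

Besides the shell and the picture viewer there is one more tool, called after "Emit:" as a command line: name --argument value ..., lists and objects as JSON in quotes. send_rows: Moves the arm, as the interface text tells. Its arguments: {"type":"object","properties":{"translation":{"type":"array"},"dr":{"type":"array"},"grip":{"type":"array"}},"required":["translation","dr","grip"]}

```bash
mkdir -p pics; ls; python3 - <<'E'
from bench import arm
import cv2,numpy as np
for c in ("scene","top"):
    im=arm.get_image(c); cv2.imwrite(f"pics/{c}0.png",im[:,:,::-1])
    ci=arm.camera_info(c); print(c,ci['fx'],ci['cx'],ci['cy'],np.round(ci['cam_to_world'],3).tolist())
    for t in ["enclosure","lip_edge","index_clips","flask","wash_bottle","beaker"]:
        r=arm.place_of(t,c); print(t,[(np.round(d['xyz']).tolist(),round(d['confidence'],2)) for d in r[:2]])
print(arm.read_state())
E
```

```text
pics
scene 478.0077783231489 320.29940250091886 196.41651900240777 [[0.98, -0.193, 0.056, 403.222], [-0.201, -0.932, 0.301, -560.226], [-0.006, -0.306, -0.952, 1287.854], [0.0, 0.0, 0.0, 1.0]]
enclosure []
lip_edge []
index_clips []
flask []
wash_bottle [([321.0, -254.0, 2.0], 0.96)]
beaker []
top 471.59815477558067 323.5511985145721 200.10394723497524 [[0.067, -0.977, 0.204, 247.266], [-0.998, -0.067, 0.007, -185.637], [0.007, -0.204, -0.979, 1257.791], [0.0, 0.0, 0.0, 1.0]]
enclosure [([574.0, -249.0, -4.0], 0.61)]
lip_edge [([550.0, -218.0, 99.0], 0.97)]
index_clips []
flask []
wash_bottle [([321.0, -258.0, 1.0], 0.84)]
beaker [([716.0, -14.0, -0.0], 0.76)]
{'clock': 0.7, 'joints': array([-1.03343311e+00,  3.84666629e-01,  7.88704442e-03, -2.01043758e-05,
       -1.19397346e+00, -2.58621069e-01]), 'joint_vel': array([-0.0018902 , -0.0004059 ,  0.00159141,  0.00069155, -0.00029719,
        0.00086175]), 'joint_efforts': array([ 4.16765170e-04, -3.91948199e+01,  1.88582718e+01,  4.18976068e+00,
       -2.71499639e-04, -5.06363421e-06]), 'position': array([ 172.00178206, -600.84190797,  231.32417091]), 'ee_rot': array([-1.38916653e-01,  9.90304076e-01, -1.63264409e-05,  1.70035822e-05]), 'contact_force': array([ 0.78152462, -0.19397175,  0.06912374]), 'wrist_torque': array([ 0.02571497, -0.00459365, -0.03226784]), 'gripper_width': 85.56198743726212}
```

View pics/scene0.png

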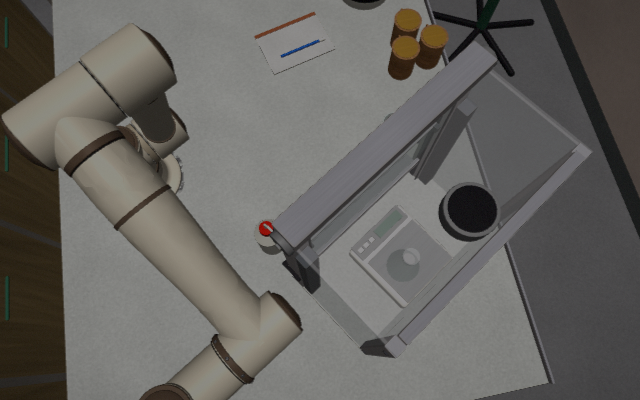

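View pics/top0.png

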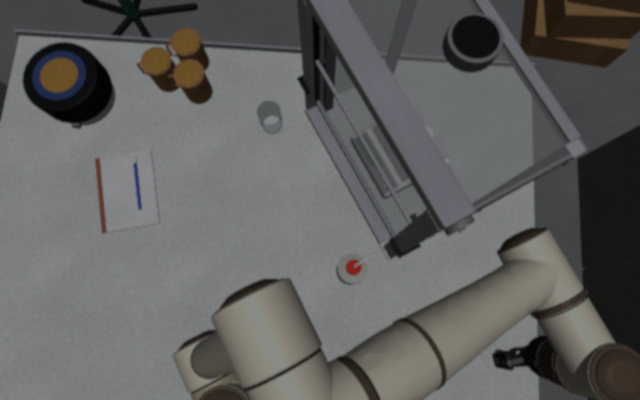

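The top view shows the enclosure turned about 30°. The front face runs from about (310,90) to (405,245), with the wash bottle at (352,268) and the beaker at (270,117). I'll enlarge the front.

```bash
python3 - <<'E'
import cv2
im=cv2.imread("pics/top0.png")[40:290,240:490]
cv2.imwrite("pics/topz.png",cv2.resize(cv2.convertScaleAbs(im,alpha=1.5,beta=10),None,fx=2.4*1,fy=2.4,interpolation=cv2.INTER_CUBIC))
im=cv2.imread("pics/scene0.png")[30:310,240:600]
cv2.imwrite("pics/scenez.png",cv2.resize(cv2.convertScaleAbs(im,alpha=1.5,beta=10),None,fx=2.1,fy=2.1,interpolation=cv2.INTER_CUBIC))
E
```

```text
(no output)
```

View pics/topz.png

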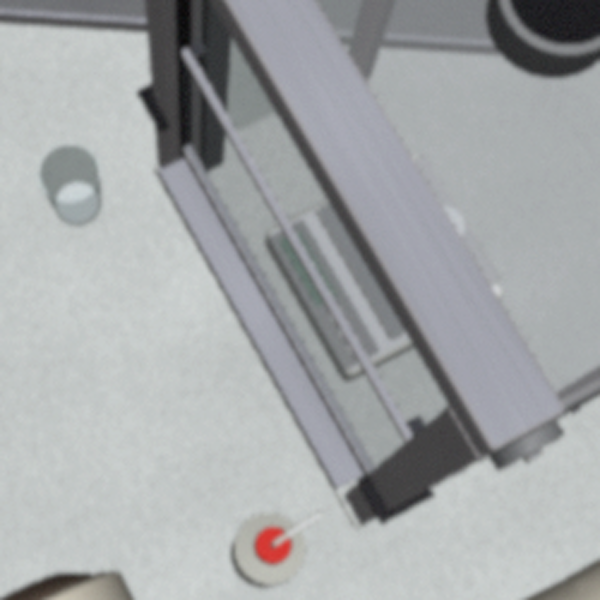

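View pics/scenez.png

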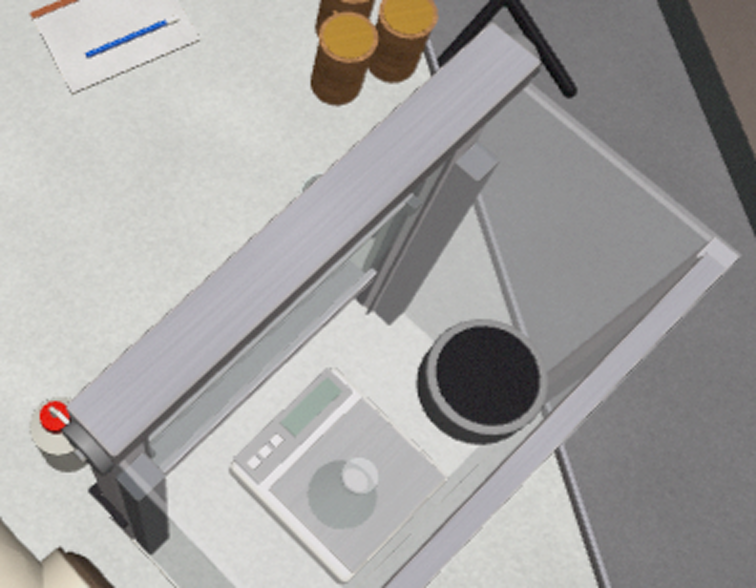

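```bash
python3 - <<'E'
import cv2,numpy as np
im=cv2.convertScaleAbs(cv2.imread("pics/top0.png"),alpha=1.6,beta=15)
def crop(x,y,w,h,f):
    c=cv2.resize(im[y:y+h,x:x+w],None,fx=f,fy=f,interpolation=cv2.INTER_CUBIC)
    for i in range(0,w,10): cv2.putText(c,str(x+i),(i*f,10),0,.35,(0,0,255),1); cv2.line(c,(i*f,12),(i*f,h*f),(0,0,255) if i%50==0 else (180,180,255),1) if 0 else None
    for i in range(10,h,10): cv2.putText(c,str(y+i),(0,i*f+4),0,.35,(0,0,255),1)
    return c
cv2.imwrite("pics/a.png",crop(285,60,70,70,8)); cv2.imwrite("pics/b.png",crop(365,205,80,60,9))
E
```

```text
(no output)
```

View pics/a.png

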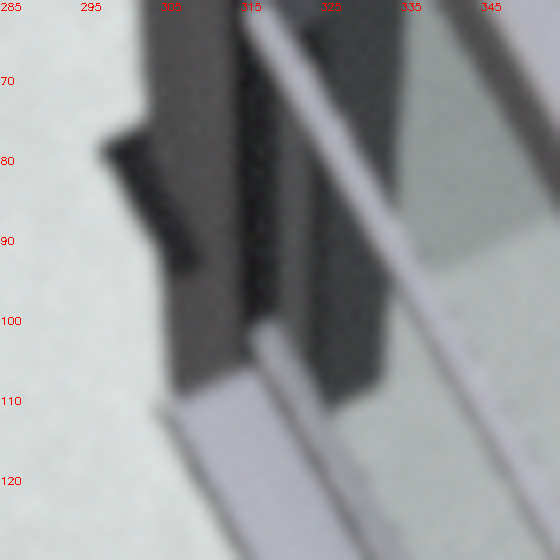

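View pics/b.png

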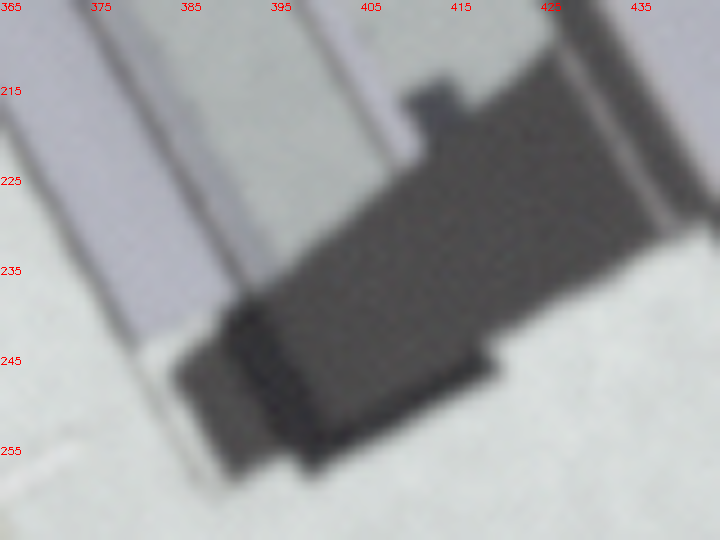

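```bash
cat > geo.py <<'E'
import numpy as np
from bench import arm
def proj(P,c):
    ci=arm.camera_info(c);T=np.linalg.inv(np.array(ci['cam_to_world']));P=np.atleast_2d(P)
    q=P@T[:3,:3].T+T[:3,3];return np.c_[ci['fx']*q[:,0]/q[:,2]+ci['cx'],ci['fy']*q[:,1]/q[:,2]+ci['cy']]
def enc(p,P):
    P=np.atleast_2d(np.array(P,float));c,s=np.cos(p[2]),np.sin(p[2])
    return np.c_[p[0]+c*P[:,0]-s*P[:,1],p[1]+s*P[:,0]+c*P[:,1],P[:,2]]
E
python3 - <<'E'
from geo import *
from scipy.optimize import least_squares
# (x,y,z,kind,u,v) kind 0 abs, 1 lip underside-rel, 2 clip-rel
F=[(-34,195,15,1,305.6,111),(-34,-195,15,1,379.4,244.1),(-20,-240,12,0,387.8,259.4),(-15,-240,12,0,390.9,258.3),(-15,-200,12,0,384.4,246.7),
(-27,-248,-4,2,399.4,257.8),(-27,-200,4,2,391.1,238.3),(25,-248,-4,2,420.3,246.3),(-27,248,4,2,297.5,78.5),(-27,200,-4,2,308.8,93.8)]
F=np.array(F)
def res(p):
    P=F[:,:3].copy();P[:,2]+=np.where(F[:,3]==1,p[3],np.where(F[:,3]==2,p[4],0))
    return (proj(enc(p,P),'top')-F[:,4:]).ravel()
for loss in('linear','soft_l1'):
    r=least_squares(res,[566,-247,-1.05,90,200],loss=loss)
    print(np.round(r.x,3),r.cost);print(np.round(res(r.x).reshape(-1,2),1).tolist())
    print(np.round(np.sqrt(np.diag(np.linalg.inv(r.jac.T@r.jac))),2))
    print('lip_edge',enc(r.x,[-34,0,r.x[3]]))
E
```

```text
[ 572.716 -250.202   -1.011   86.654  193.793] 9.228077521094905
[[1.0, 0.6], [1.2, -0.9], [1.6, 0.3], [0.2, 0.5], [-0.9, -1.3], [0.4, 0.2], [-1.4, 0.6], [-0.7, 0.8], [0.4, -1.6], [-1.6, 0.7]]
[1.06 0.89 0.   6.8  4.17]
lip_edge [[ 554.66427663 -221.39042642   86.65389788]]
[ 572.804 -249.919   -1.01    87.505  195.606] 6.937959013245882
[[0.9, 0.5], [1.2, -1.0], [1.6, 0.2], [0.1, 0.4], [-0.9, -1.4], [0.5, 0.0], [-1.3, 0.4], [-0.6, 0.6], [0.1, -2.0], [-1.8, 0.4]]
[1.32 1.23 0.01 8.4  6.  ]
lip_edge [[ 554.7294778  -221.12106446   87.50461493]]
```

```bash
cat > draw.py <<'E'
from geo import *
import cv2
def overlay(img,c,p,lip,clip):
    im=img.copy();S=4
    def poly(P,col):
        q=proj(enc(p,P),c);return q,col
    L=[]
    def box(x0,x1,y0,y1,z0,z1,col):
        V=[(x,y,z) for x in(x0,x1) for y in(y0,y1) for z in(z0,z1)]
        q=proj(enc(p,V),c)
        for i in range(8):
            for b in(1,2,4):
                if not i&b: L.append((q[i],q[i|b],col))
    box(-34,0,-195,195,lip,lip+10,(0,255,0))
    for s in(-1,1):
        y=sorted((200*s,240*s));box(-15,25,*y,12,575,(0,255,255))
        y=sorted((200*s,248*s));box(-27,25,*y,clip-4,clip+4,(0,0,255))
    return L
def crop(img,L,x,y,w,h,f):
    c=cv2.resize(cv2.convertScaleAbs(img[y:y+h,x:x+w],alpha=1.6,beta=15),None,fx=f,fy=f,interpolation=cv2.INTER_CUBIC)
    d=c.copy()
    for a,b,col in L:
        a=((a-[x,y]+.5)*f*8).astype(int);b=((b-[x,y]+.5)*f*8).astype(int);cv2.line(d,tuple(map(int,a)),tuple(map(int,b)),col,1,cv2.LINE_AA,3)
    return np.hstack([c,d])
E
python3 - <<'E'
from draw import *
p=[572.8,-250,-1.01]
t=cv2.imread("pics/top0.png");s=cv2.imread("pics/scene0.png")
L=overlay(t,'top',p,87,195)
cv2.imwrite("pics/c.png",np.vstack([crop(t,L,285,50,80,60,5),crop(t,L,370,205,80,60,5)]))
L=overlay(s,'scene',p,87,195)
cv2.imwrite("pics/d.png",np.vstack([crop(s,L,265,230,80,70,5)]))
E
```

```text
(no output)
```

View pics/c.png

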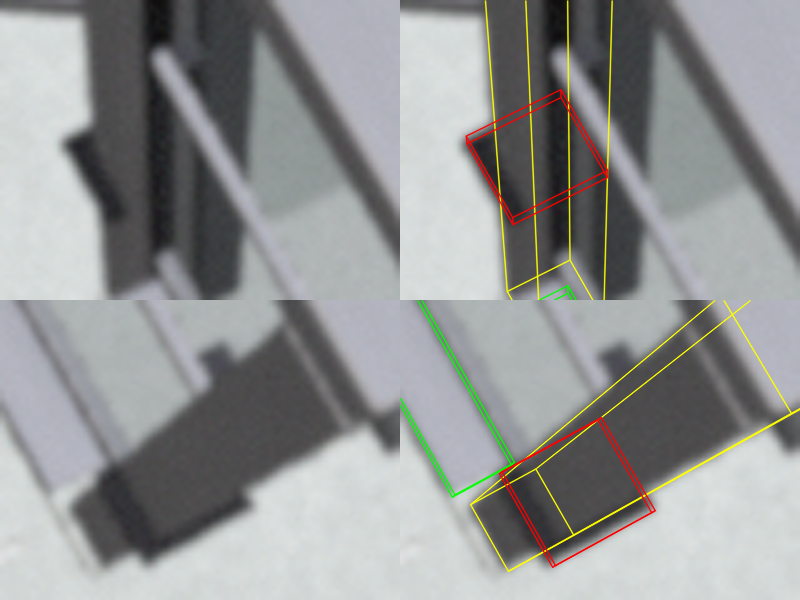

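View pics/d.png

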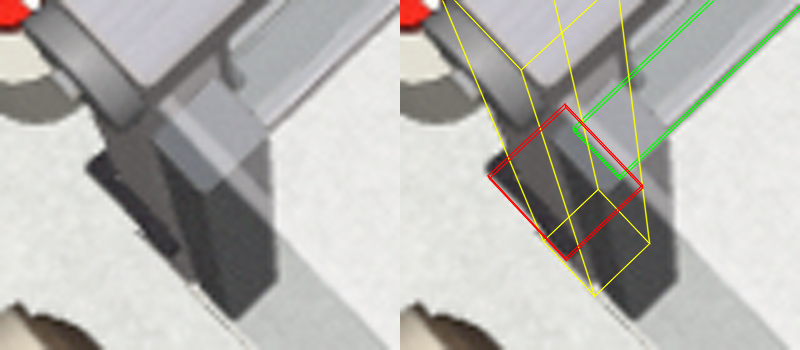

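```bash
cat > plan.py <<'E'
from geo import *
from scipy.spatial.transform import Rotation as R
P=[572.8,-250,-1.01]
c,s=np.cos(P[2]),np.sin(P[2])
RH=R.from_matrix(np.c_[[0,0,1],[s,-c,0],[c,s,0]])   # horizontal, x up
assert np.linalg.det(RH.as_matrix())>0
def down(az): # tool down, tool x at azimuth az deg
    a=np.radians(az);x=np.array([np.cos(a),np.sin(a),0]);z=np.array([0,0,-1.]);return R.from_matrix(np.c_[x,np.cross(z,x),z])
def plan(pos,rot,n):
    st=arm.read_state();p0=np.array(st['position']);r0=R.from_quat(st['ee_rot'])
    w=(r0.inv()*rot).as_rotvec();dr=np.degrees(w)/n
    p=p0.copy();r=r0;T=[]
    for i in range(n):
        d=(np.array(pos)-p)/(n-i); t=np.round(r.inv().apply(d)); T.append(t.astype(int).tolist())
        p=p+r.apply(t); r=r*R.from_rotvec(np.radians(np.round(dr,1)))
    print('T',T,'dr',np.round(dr,1).tolist(),'end',np.round(p),'rotleft',np.round(np.degrees((r.inv()*rot).magnitude()),1))
def rep():
    st=arm.read_state();r=R.from_quat(st['ee_rot'])
    print(round(st['clock'],2),np.round(st['joints'],2),np.round(st['position'],1),'F',np.round(st['contact_force'],1),'\n',np.round(r.as_matrix(),2).tolist())
E
python3 - <<'E'
from plan import *
plan([172,-600,400],down(-164),5)
E
```

```text
T [[0, 0, -34], [0, 0, -34], [0, 0, -34], [0, 0, -33], [0, 1, -34]] dr [-0.0, 0.0, -0.0] end [ 172. -600.  400.] rotleft 0.0
```

Emit:
send_rows --translation '[[0,0,-34],[0,0,-34],[0,0,-34],[0,0,-34],[0,0,-34]]' --dr '[[0,0,0],[0,0,0],[0,0,0],[0,0,0],[0,0,0]]' --grip '[0,0,0,0,0]'

```text
clock: 1.32
position: [172.0, -600.7, 402.5]
ee_rot: [-0.139, 0.99, -0.0, 0.0]
contact_force: [0.4, -0.7, -0.2]
gripper_width: 0.1
```

```bash
python3 - <<'E'
from plan import *
rep(); plan([150,-380,400],down(-140),5)
E
```

```text
1.32 [-1.03  0.33  0.34 -0.   -1.58 -0.26] [ 172.  -600.7  402.5] F [ 0.4 -0.7 -0.2] 
 [[-0.96, -0.28, 0.0], [-0.28, 0.96, -0.0], [-0.0, -0.0, -1.0]]
T [[-8, 44, 1], [-12, 43, 0], [-15, 42, 1], [-18, 40, 0], [-22, 38, 1]] dr [-0.0, 0.0, -4.8] end [ 150. -380.  400.] rotleft 0.0
```

Emit:
send_rows --translation '[[-8,44,0],[-12,43,0],[-15,42,0],[-18,40,0],[-22,38,0]]' --dr '[[0,0,-4.8],[0,0,-4.8],[0,0,-4.8],[0,0,-4.8],[0,0,-4.8]]' --grip '[0,0,0,0,0]'

```text
clock: 1.95
position: [149.9, -378.8, 401.4]
ee_rot: [-0.343, 0.939, -0.0, 0.0]
contact_force: [0.8, 0.2, 0.2]
gripper_width: 0.2
```

```bash
python3 - <<'E'
from plan import *
rep(); plan([270,-250,400],down(-110),5)
E
```

```text
1.95 [-0.79 -0.08 -0.14  0.   -1.51 -0.08] [ 149.9 -378.8  401.4] F [0.8 0.2 0.2] 
 [[-0.76, -0.64, 0.0], [-0.64, 0.76, -0.0], [-0.0, -0.0, -1.0]]
T [[-35, 4, 0], [-35, 1, 0], [-35, -3, 0], [-35, -7, 1], [-33, -11, 0]] dr [-0.0, -0.0, -6.0] end [ 270. -251.  400.] rotleft 0.1
```

Emit:
send_rows --translation '[[-35,4,0],[-35,1,0],[-35,-3,0],[-35,-7,0],[-33,-11,0]]' --dr '[[0,0,-6],[0,0,-6],[0,0,-6],[0,0,-6],[0,0,-6]]' --grip '[0,0,0,0,0]'

```text
clock: 2.58
position: [271.4, -251.2, 401.6]
ee_rot: [-0.575, 0.818, -0.0, 0.0]
contact_force: [0.5, -0.2, 1.1]
gripper_width: -0.1
```

```bash
python3 - <<'E'
from plan import *
rep(); plan([400,-20,400],down(-68),5)
E
```

```text
2.58 [-0.3  -0.16 -0.2  -0.   -1.52 -0.05] [ 271.4 -251.2  401.6] F [ 0.5 -0.2  1.1] 
 [[-0.34, -0.94, 0.0], [-0.94, 0.34, -0.0], [-0.0, -0.0, -1.0]]
T [[-52, -9, 0], [-50, -16, 0], [-48, -23, 1], [-44, -30, 0], [-39, -36, 1]] dr [-0.0, -0.0, -8.4] end [400. -20. 400.] rotleft 0.2
```

Emit:
send_rows --translation '[[-52,-9,0],[-50,-16,0],[-48,-23,0],[-44,-30,0],[-39,-36,0]]' --dr '[[0,0,-8.4],[0,0,-8.4],[0,0,-8.4],[0,0,-8.4],[0,0,-8.4]]' --grip '[0,0,0,0,0]'

```text
clock: 3.2
position: [400.8, -19.5, 401.8]
ee_rot: [0.83, -0.557, 0.0, -0.001]
contact_force: [0.1, -0.9, 0.6]
gripper_width: -0.1
```

```bash
python3 - <<'E'
from plan import *
rep(); plan([440,-20,350],RH,10)
im=arm.get_image('top');import cv2;cv2.imwrite('pics/t1.png',im[:,:,::-1])
E
```

```text
3.2 [ 0.36 -0.09 -0.15  0.   -1.51  0.03] [400.8 -19.5 401.8] F [ 0.1 -0.9  0.6] 
 [[0.38, -0.93, 0.0], [-0.93, -0.38, 0.0], [0.0, -0.0, -1.0]]
T [[2, -4, 5], [1, -3, 5], [0, -3, 6], [-1, -3, 5], [-2, -3, 5], [-3, -4, 5], [-3, -3, 5], [-4, -3, 4], [-4, -4, 4], [-5, -3, 3]] dr [0.8, 9.0, -0.8] end [440. -21. 350.] rotleft 0.4
```

View pics/t1.png

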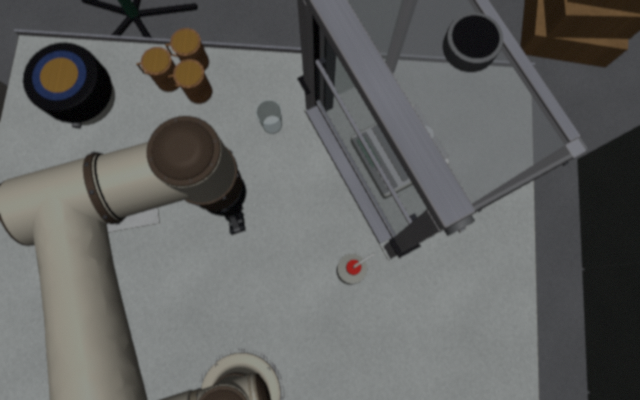

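The arm is clear of everything: bottle at (352,268), beaker at (270,117), and the gripper at (237,215). Next I tilt the tool to horizontal.

Emit:
send_rows --translation '[[2,-4,5],[1,-3,5],[0,-3,6],[-1,-3,5],[-2,-3,5]]' --dr '[[0.8,9,-0.8],[0.8,9,-0.8],[0.8,9,-0.8],[0.8,9,-0.8],[0.8,9,-0.8]]' --grip '[0,0,0,0,0]'

```text
clock: 3.88
position: [418.9, -21.8, 376.5]
ee_rot: [0.783, -0.487, 0.339, 0.185]
contact_force: [0.6, -0.5, 0.5]
gripper_width: 0.0
```

```bash
python3 - <<'E'
from plan import *
rep(); plan([440,-20,350],RH,5)
E
```

```text
3.88 [ 0.81 -0.14 -0.71  0.77 -1.36 -0.66] [418.9 -21.8 376.5] F [ 0.6 -0.5  0.5] 
 [[0.3, -0.89, 0.35], [-0.64, -0.46, -0.62], [0.71, -0.04, -0.7]]
T [[-3, -4, 5], [-3, -4, 5], [-4, -3, 4], [-5, -4, 3], [-5, -3, 3]] dr [0.8, 8.9, -0.8] end [440. -20. 350.] rotleft 0.2
```

```bash
python3 - <<'E'
from plan import *
plan([490,-110,310],RH,5)
E
```

```text
T [[6, -4, 25], [2, -4, 26], [-2, -3, 26], [-6, -3, 26], [-10, -3, 24]] dr [0.8, 8.9, -0.8] end [ 490. -110.  310.] rotleft 0.2
```

Emit:
send_rows --translation '[[6,-4,25],[2,-4,26],[-2,-3,26],[-6,-3,26],[-10,-3,24]]' --dr '[[0.8,8.9,-0.8],[0.8,8.9,-0.8],[0.8,8.9,-0.8],[0.8,8.9,-0.8],[0.8,8.9,-0.8]]' --grip '[0,0,0,0,0]'

```text
clock: 4.5
position: [523.0, -97.4, 326.3]
ee_rot: [0.619, -0.351, 0.612, 0.346]
contact_force: [0.6, 1.4, 1.3]
gripper_width: -0.0
```

```bash
python3 - <<'E'
from plan import *
import cv2
rep(); 
for c in('top','scene'): cv2.imwrite(f'pics/{c}2.png',arm.get_image(c)[:,:,::-1])
plan([504,-140,160],RH,5)
E
```

```text
4.5 [ 0.32  0.27 -1.07  1.78 -1.51 -1.35] [523.  -97.4 326.3] F [0.6 1.4 1.3] 
 [[0.0, -0.86, 0.51], [-0.01, -0.51, -0.86], [1.0, -0.0, -0.01]]
T [[-32, 7, 6], [-32, 7, 5], [-32, 7, 5], [-32, 8, 5], [-32, 7, 6]] dr [0.3, 0.2, 0.1] end [ 505. -140.  160.] rotleft 0.2
```

View pics/top2.png

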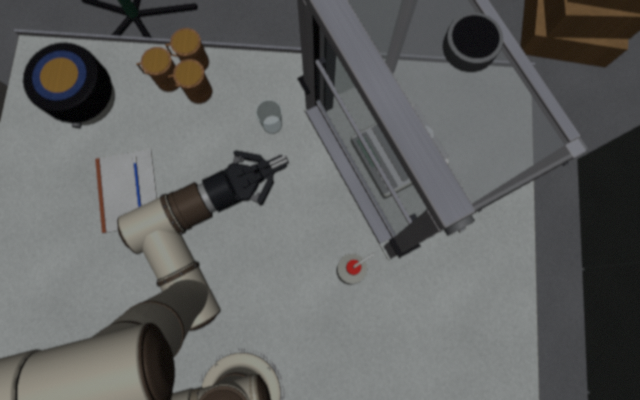

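View pics/scene2.png

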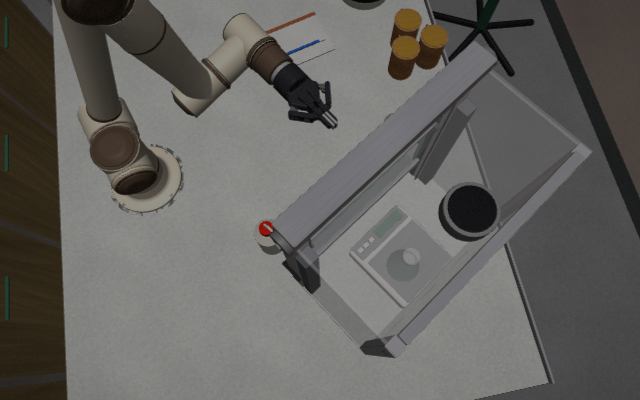

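The hand is horizontal in front of the lip. Joint 3 is at its limit (-1.07) at this radius. I'll move lower and farther out, a little left of the lip's middle.

```bash
python3 - <<'E'
from plan import *
plan(enc(P,[-120,60,200])[0],RH,5)
E
```

```text
T [[-24, -5, 7], [-24, -5, 7], [-24, -4, 7], [-24, -5, 7], [-23, -4, 7]] dr [0.3, 0.2, 0.1] end [ 560. -117.  200.] rotleft 0.2
```

Emit:
send_rows --translation '[[-24,-5,7],[-24,-5,7],[-24,-5,7],[-24,-5,7],[-24,-5,7]]' --dr '[[0,0,0],[0,0,0],[0,0,0],[0,0,0],[0,0,0]]' --grip '[0,0,0,0,0]'

```text
clock: 5.22
position: [562.9, -112.0, 206.4]
ee_rot: [0.62, -0.353, 0.609, 0.347]
contact_force: [0.1, 0.6, 0.5]
gripper_width: 0.3
```

```bash
python3 - <<'E'
from plan import *
rep(); plan(enc(P,[-110,60,110])[0],RH,5)
E
```

```text
5.22 [ 0.22  0.56 -1.06  1.88 -1.57 -1.61] [ 562.9 -112.   206.4] F [0.1 0.6 0.5] 
 [[0.01, -0.86, 0.51], [-0.02, -0.51, -0.86], [1.0, -0.0, -0.02]]
T [[-19, 1, 3], [-19, 1, 3], [-19, 1, 2], [-20, 1, 3], [-19, 1, 2]] dr [0.3, 0.2, -0.0] end [ 565. -125.  110.] rotleft 0.1
```

```bash
cat >> plan.py <<'E'
RY=R.from_euler('z',-14,degrees=True)*RH
E
python3 - <<'E'
from plan import *
plan(enc(P,[-110,60,120])[0],RY,5)
E
```

```text
T [[-17, 1, 3], [-17, 1, 3], [-17, 1, 3], [-18, 0, 2], [-17, 1, 2]] dr [-2.5, 0.2, 0.0] end [ 565. -125.  120.] rotleft 0.1
```

Emit:
send_rows --translation '[[-17,1,3],[-17,1,3],[-17,1,3],[-18,0,2],[-17,1,2]]' --dr '[[-2.5,0.2,0],[-2.5,0.2,0],[-2.5,0.2,0],[-2.5,0.2,0],[-2.5,0.2,0]]' --grip '[0,0,0,0,0]'

```text
clock: 5.85
position: [564.5, -124.4, 120.3]
ee_rot: [0.573, -0.415, 0.572, 0.415]
contact_force: [1.0, -0.2, 0.0]
gripper_width: 0.0
```

```bash
python3 - <<'E'
from plan import *
import cv2
rep(); 
for c in('top','scene'):
    im=arm.get_image(c);cv2.imwrite(f'pics/{c}3.png',im[:,:,::-1])
    for t in ('lip_edge','index_clips'): print(c,t,[(np.round(d['xyz']).tolist(),round(d['confidence'],2)) for d in arm.place_of(t,c)[:2]])
plan(enc(P,[-70,60,75])[0],RY,5)
E
```

```text
5.85 [ 0.33  0.78 -0.93  1.56 -1.57 -1.71] [ 564.5 -124.4  120.3] F [ 1.  -0.2  0. ] 
 [[0.0, -0.95, 0.31], [-0.0, -0.31, -0.95], [1.0, 0.0, -0.0]]
top lip_edge [([551.0, -215.0, 100.0], 0.72)]
top index_clips []
scene lip_edge []
scene index_clips []
T [[-9, -2, 8], [-9, -2, 8], [-9, -2, 8], [-9, -2, 8], [-10, -3, 7]] dr [-0.0, -0.0, 0.0] end [ 587. -159.   75.] rotleft 0.2
```

View pics/top3.png

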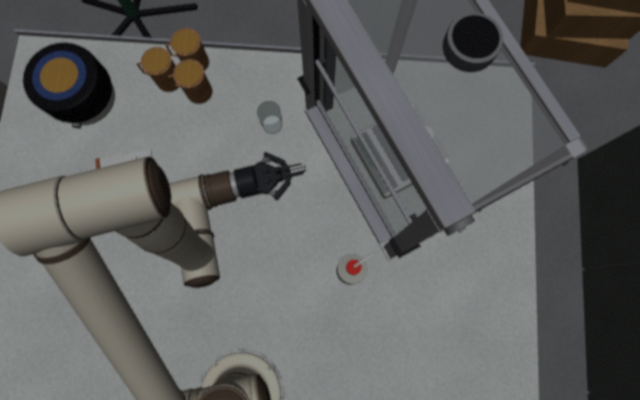

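Emit:
send_rows --translation '[[-9,-2,7],[-9,-2,7],[-10,-2,7],[-10,-2,7],[-10,-2,7]]' --dr '[[0,0,0],[0,0,0],[0,0,0],[0,0,0],[0,0,0]]' --grip '[0,0,0,0,0]'

```text
clock: 6.78
position: [584.5, -156.1, 70.5]
ee_rot: [0.573, -0.414, 0.572, 0.416]
contact_force: [-0.6, -0.4, -0.8]
gripper_width: 0.1
```

```bash
python3 - <<'E'
from plan import *
import cv2
rep(); 
for c in('top',):
    im=arm.get_image(c);cv2.imwrite(f'pics/{c}4.png',im[:,:,::-1])
plan(enc(P,[-12,55,72])[0],RY,5)
E
```

```text
6.78 [ 0.22  0.89 -0.89  1.66 -1.59 -1.77] [ 584.5 -156.1   70.5] F [-0.6 -0.4 -0.8] 
 [[0.0, -0.95, 0.31], [0.0, -0.31, -0.95], [1.0, 0.0, 0.0]]
T [[1, -2, 12], [0, -2, 12], [1, -2, 12], [0, -2, 12], [1, -2, 12]] dr [0.0, 0.0, 0.1] end [ 613. -211.   72.] rotleft 0.2
```

View pics/top4.png

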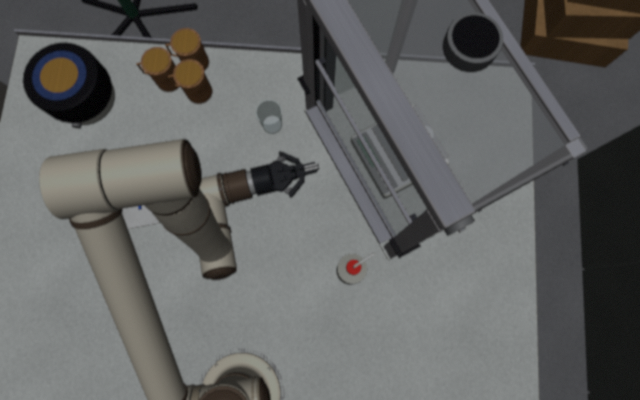

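The fingertips at (313,167) are just outside the lip's front edge, which is at about (337,167). I advance under it.

Emit:
send_rows --translation '[[0,-2,12],[0,-2,12],[0,-2,12],[0,-2,12],[0,-2,12]]' --dr '[[0,0,0],[0,0,0],[0,0,0],[0,0,0],[0,0,0]]' --grip '[0,0,0,0,0]'

```text
clock: 7.45
position: [612.9, -210.2, 71.7]
ee_rot: [0.573, -0.414, 0.572, 0.416]
contact_force: [1.1, -0.1, -0.1]
gripper_width: -0.4
```

```bash
python3 - <<'E'
from plan import *
import cv2
rep(); 
im=arm.get_image('top')[:,:,::-1].copy();cv2.imwrite('pics/t5.png',crop:=cv2.resize(im[80:260,220:420],None,fx=4,fy=4*.8,interpolation=cv2.INTER_CUBIC))
E
```

```text
7.45 [ 0.06  0.9  -0.84  1.82 -1.61 -1.73] [ 612.9 -210.2   71.7] F [ 1.1 -0.1 -0.1] 
 [[0.0, -0.95, 0.31], [0.0, -0.31, -0.95], [1.0, 0.0, 0.0]]
```

View pics/t5.png

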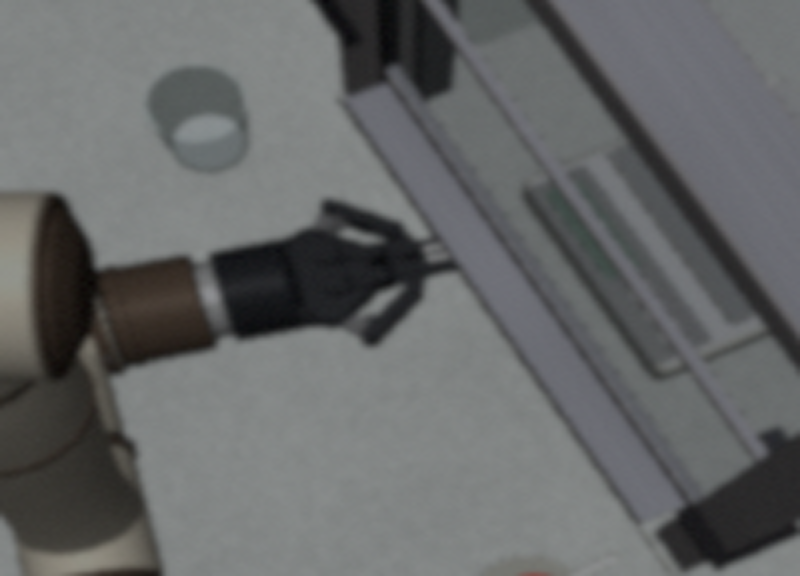

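The fingers are under the lip, with tips hidden from (455,255) in the zoom. I rise gently until I feel contact.

Emit:
send_rows --translation '[[3,0,0],[3,0,0],[3,0,0],[2,0,0],[0,0,0]]' --dr '[[0,0,0],[0,0,0],[0,0,0],[0,0,0],[0,0,0]]' --grip '[0,0,0,0,0]'

```text
clock: 8.12
position: [612.7, -209.0, 82.7]
ee_rot: [0.573, -0.414, 0.572, 0.416]
contact_force: [-0.9, 0.0, 0.1]
gripper_width: 0.2
```

Emit:
send_rows --translation '[[2,0,0],[2,0,0],[2,0,0],[1,0,0],[0,0,0]]' --dr '[[0,0,0],[0,0,0],[0,0,0],[0,0,0],[0,0,0]]' --grip '[0,0,0,0,0]'

```text
clock: 8.75
position: [612.5, -209.3, 88.6]
ee_rot: [0.574, -0.414, 0.571, 0.416]
contact_force: [1.3, -0.6, -3.3]
gripper_width: 0.1
```

Contact felt (-3.3 N) at TCP z of about 88, so the lip underside is near 99, which agrees with the network's value. I push up smoothly.

Emit:
send_rows --translation '[[4,0,0],[6,0,0],[8,0,0],[8,0,0],[8,0,0]]' --dr '[[0,0,0],[0,0,0],[0,0,0],[0,0,0],[0,0,0]]' --grip '[0,0,0,0,0]'

```text
clock: 9.38
position: [612.6, -209.3, 124.1]
ee_rot: [0.573, -0.414, 0.572, 0.416]
contact_force: [1.5, -0.5, -4.5]
gripper_width: -0.0
```

Emit:
send_rows --translation '[[8,0,0],[8,0,0],[6,0,0],[4,0,0],[2,0,0]]' --dr '[[0,0,0],[0,0,0],[0,0,0],[0,0,0],[0,0,0]]' --grip '[0,0,0,0,0]'

```text
clock: 10.0
position: [612.6, -209.3, 151.7]
ee_rot: [0.573, -0.414, 0.572, 0.416]
contact_force: [0.1, -0.5, -4.2]
gripper_width: -0.1
```

```bash
python3 - <<'E'
from draw import *
from plan import rep,P
rep()
t=arm.get_image('top')[:,:,::-1].copy();cv2.imwrite('pics/top6.png',t)
z=arm.read_state()['position'][2]
for q in ('lip_edge','index_clips'): print(q,[(np.round(d['xyz']).tolist(),round(d['confidence'],2)) for d in arm.place_of(q,'top')[:2]])
L=overlay(t,'top',P,z+11,195)
cv2.imwrite("pics/c6.png",np.vstack([crop(t,L,285,50,80,60,5),crop(t,L,370,205,80,60,5)]))
E
```

```text
10.0 [ 0.06  0.74 -0.86  1.82 -1.58 -1.59] [ 612.6 -209.3  151.7] F [ 0.1 -0.5 -4.2] 
 [[0.0, -0.95, 0.31], [0.0, -0.31, -0.95], [1.0, 0.0, 0.0]]
lip_edge [([551.0, -216.0, 165.0], 0.86), ([572.0, -247.0, -1.0], 0.25)]
index_clips []
```

View pics/c6.png

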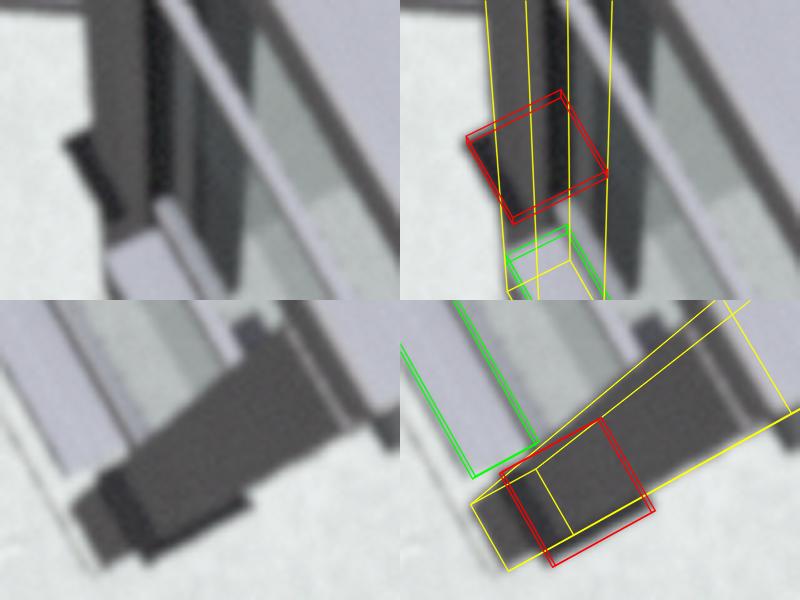

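View pics/top6.png

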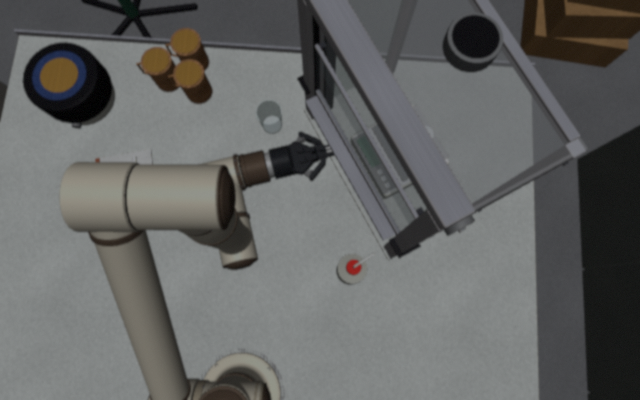

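```bash
python3 - <<'E'
from draw import *
from plan import P
t=cv2.imread('pics/top6.png');s=arm.get_image('scene')[:,:,::-1].copy();cv2.imwrite('pics/scene6.png',s)
def ov(c,p,z,lip):
    L=[]
    for y in(-1,1):
        def seg(a,b,col=(0,0,255)):
            q=proj(enc(p,[a,b]),c);L.append((q[0],q[1],col))
        for dz,col in((-4,(0,0,255)),(4,(0,160,255))):
            pts=[(-15,200*y,z+dz),(-27,200*y,z+dz),(-27,248*y,z+dz),(25,248*y,z+dz),(25,240*y,z+dz)]
            for a,b in zip(pts,pts[1:]): seg(a,b,col)
        for a,b in(((-15,240),(-15,240)),((-15,200),(-15,200))):
            seg((a[0],a[1]*y,12),(a[0],a[1]*y,575),(0,255,255))
        seg((-34,195*y,lip),(0,195*y,lip),(0,255,0));seg((-34,195*y,lip+15),(-34,150*y,lip+15),(0,255,0));seg((-34,195*y,lip),(-34,150*y,lip),(0,255,0))
        seg((-15,200*y,12),(-15,240*y,12),(0,255,255))
    return L
z0=arm.read_state()['position'][2]+11
def half(img,L,*a): 
    d=crop(img,L,*a); return d
rows=[]
for reg in((290,65,36,46),(376,225,50,40)):
    f=8; ims=[crop(t,[],*reg,f)[:,:reg[2]*f]]+[crop(t,ov('top',P,z,z0),*reg,f)[:,reg[2]*f:] for z in((195,) if reg[2]>40 else (188,195,202)[1:2])]
    cv2.imwrite(f"pics/e{reg[0]}.png",np.hstack(ims))
reg=(268,235,50,60);f=8
cv2.imwrite("pics/es.png",np.hstack([crop(s,[],*reg,f)[:,:reg[2]*f],crop(s,ov('scene',P,195,z0),*reg,f)[:,reg[2]*f:]]))
E
```

```text
(no output)
```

View pics/e290.png

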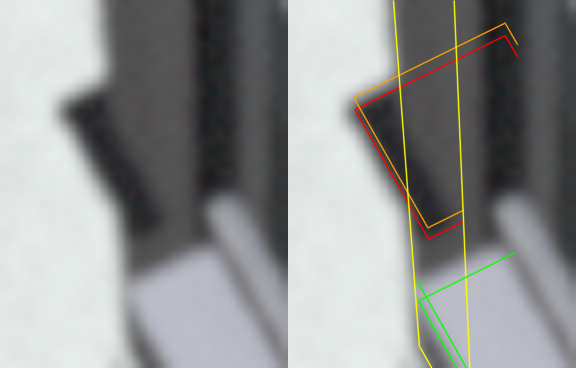

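View pics/e376.png

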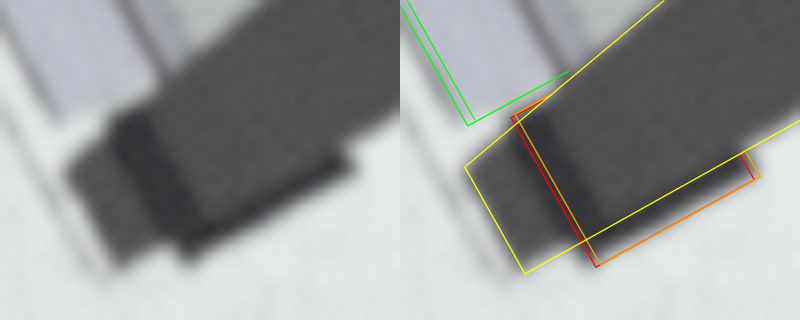

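View pics/es.png

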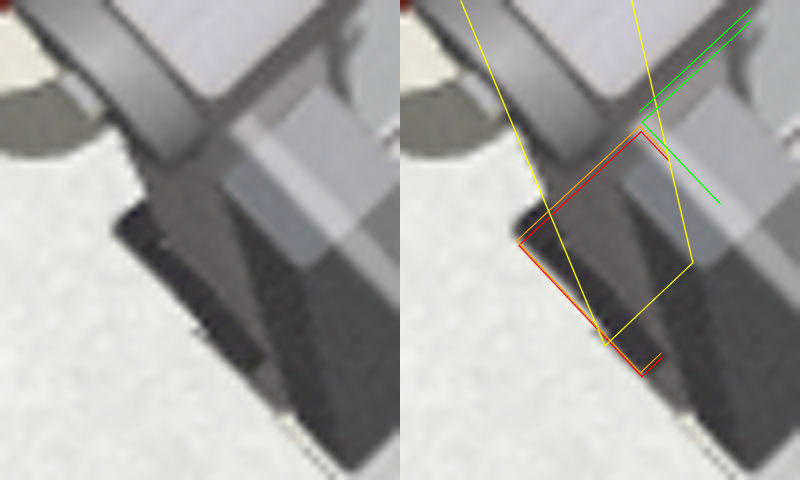

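Overlaid at clip height 195, both the left clip (top view, inner end near (309,93)) and the lip agree to within about 1 px. I'll raise the lip to about 185 and then compare it with the clip at nearly the same height.

Emit:
send_rows --translation '[[4,0,0],[6,0,0],[6,0,0],[4,0,0],[2,0,0]]' --dr '[[0,0,0],[0,0,0],[0,0,0],[0,0,0],[0,0,0]]' --grip '[0,0,0,0,0]'

```text
clock: 10.82
position: [612.7, -209.2, 173.9]
ee_rot: [0.573, -0.414, 0.572, 0.416]
contact_force: [-1.6, 0.8, -5.0]
gripper_width: 0.2
```

```bash
cat > chk.py <<'E'
from draw import *
from plan import rep,P
import sys
n,clip=sys.argv[1],float(sys.argv[2]); rep()
z0=arm.read_state()['position'][2]+11 if len(sys.argv)<4 else float(sys.argv[3])
acc={c:np.mean([arm.get_image(c)[:,:,::-1].astype(float) for _ in range(3)],0).astype(np.uint8) for c in('top',)}
t=acc['top'];cv2.imwrite(f'pics/top{n}.png',t)
for q in ('lip_edge','index_clips'): print(q,[(np.round(d['xyz']).tolist(),round(d['confidence'],2)) for d in arm.place_of(q,'top')[:2]])
def ov(c,p,z,lip):
    L=[]
    for y in(-1,1):
        def seg(a,b,col=(0,0,255)):
            q=proj(enc(p,[a,b]),c);L.append((q[0],q[1],col))
        for dz,col in((-4,(0,0,255)),(4,(0,160,255))):
            pts=[(-15,200*y,z+dz),(-27,200*y,z+dz),(-27,248*y,z+dz),(25,248*y,z+dz)]
            for a,b in zip(pts,pts[1:]): seg(a,b,col)
        for yy in(200,240): seg((-15,yy*y,12),(-15,yy*y,575),(0,255,255))
        for h in(0,15): seg((-34,195*y,lip+h),(-34,150*y,lip+h),(0,255,0))
        for h in(0,10): seg((-34,195*y,lip+h),(0,195*y,lip+h),(0,255,0))
        seg((-15,200*y,12),(-15,240*y,12),(0,255,255))
    return L
L=ov('top',P,clip,z0)
a=crop(t,L,288,65,40,40,9);b=crop(t,L,376,220,40,45,9)[:,:]
cv2.imwrite(f'pics/k{n}.png',np.vstack([a,b])[:,:])
E
sed -i 's/,9)\[:,:\]/,8)/; s/40,40,9/40,40,8/; s/40,45,8/40,35,8/; s/376,220/376,225/' chk.py
python3 chk.py 7 195
```

```text
10.82 [ 0.06  0.7  -0.86  1.82 -1.57 -1.55] [ 612.7 -209.2  173.9] F [-1.6  0.8 -5. ] 
 [[0.0, -0.95, 0.31], [0.0, -0.31, -0.95], [1.0, 0.0, 0.0]]
lip_edge [([550.0, -223.0, 186.0], 0.58)]
index_clips []
```

View pics/k7.png

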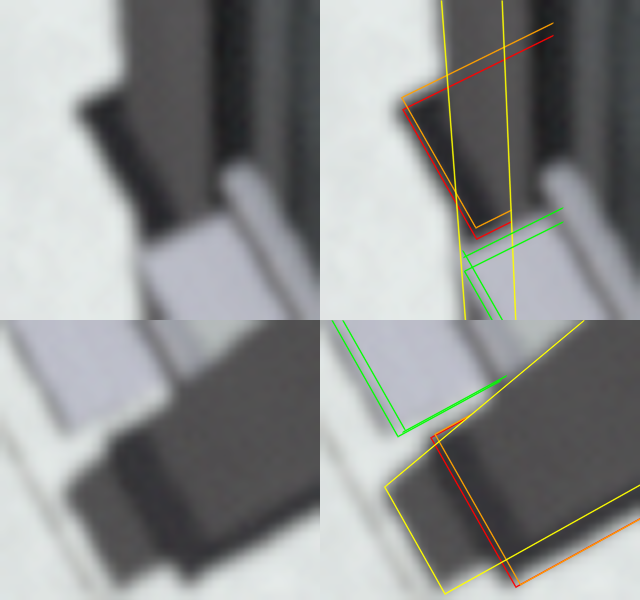

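```bash
python3 - <<'E'
from draw import *
from plan import P
s=cv2.imread('pics/scene6.png')
def ov(z):
    L=[];c='scene'
    def seg(a,b,col): q=proj(enc(P,[a,b]),c);L.append((q[0],q[1],col))
    for zz in(0,12):
        seg((-20,-240,zz),(240,-240,zz),(255,0,255)); seg((-20,-240,zz),(-20,240,zz),(255,0,255))
    for dz,col in((-4,(0,0,255)),(4,(0,160,255))):
        seg((-27,-248,z+dz),(25,-248,z+dz),col);seg((-27,-248,z+dz),(-27,-200,z+dz),col)
    for x,y in((-15,-240),(25,-240),(-15,-200)): seg((x,y,12),(x,y,575),(0,255,255))
    for x in (-15,25,245,-20):
        seg((x,-240,575),(x,240,575),(255,255,0))
    return L
cv2.imwrite('pics/s8.png',crop(s,ov(195),265,225,130,130,4)[:, :])
E
python3 -c "
import cv2;i=cv2.imread('pics/s8.png');print(i.shape);cv2.imwrite('pics/s8.png',i[:, 520:])"
```

```text
(520, 1040, 3)
```

View pics/s8.png

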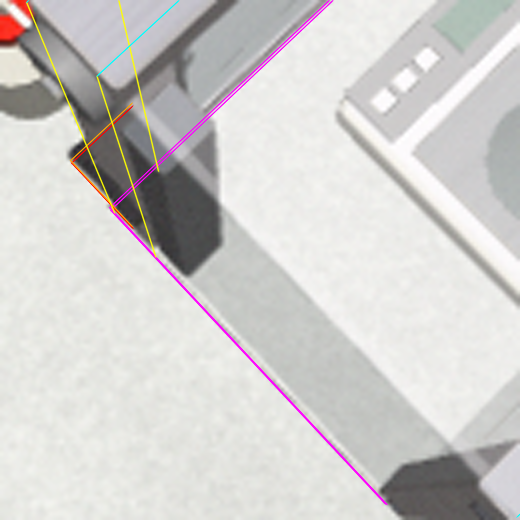

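The scene view agrees: the base-plate edge and the clip's outer edge show the same offset of about 0.7 px, so the clip height stays at about 195. I make the last 10 mm.

Emit:
send_rows --translation '[[2,0,0],[3,0,0],[3,0,0],[2,0,0],[0,0,0]]' --dr '[[0,0,0],[0,0,0],[0,0,0],[0,0,0],[0,0,0]]' --grip '[0,0,0,0,0]'

```text
clock: 11.7
position: [613.2, -209.0, 184.1]
ee_rot: [0.573, -0.414, 0.572, 0.416]
contact_force: [1.1, -0.1, -2.8]
gripper_width: -0.3
```

```bash
python3 chk.py 9 195
```

```text
11.7 [ 0.07  0.68 -0.86  1.82 -1.56 -1.53] [ 613.2 -209.   184.1] F [ 1.1 -0.1 -2.8] 
 [[0.0, -0.95, 0.31], [0.0, -0.31, -0.95], [1.0, 0.0, 0.0]]
lip_edge [([554.0, -217.0, 198.0], 0.57)]
index_clips []
```

View pics/k9.png

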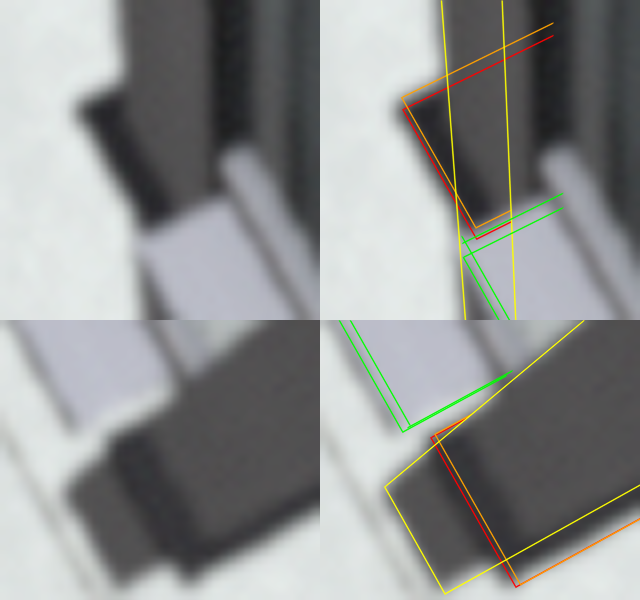

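```bash
cat > meas.py <<'E'
from geo import *
from plan import P
import cv2,sys
from scipy.ndimage import map_coordinates
g=cv2.cvtColor(cv2.imread(sys.argv[1]),cv2.COLOR_BGR2GRAY).astype(float)
def off(A,B,dzsens,n=15,lo=.2,hi=.8,W=3.2):
    # offset of edge A->B along image direction of +z
    q=proj(enc(P,[A,B]),'top');m=(np.array(A)+B)/2
    u=(proj(enc(P,[m+[0,0,10]]),'top')-proj(enc(P,[m]),'top'))[0]/10
    t=(q[1]-q[0])/np.linalg.norm(q[1]-q[0]);nrm=np.array([-t[1],t[0]]);nrm*=np.sign(nrm@u)
    s=np.linspace(-W,W,129);prof=[]
    for a in np.linspace(lo,hi,n):
        p=q[0]+a*(q[1]-q[0])+s[:,None]*nrm;prof.append(map_coordinates(g,[p[:,1],p[:,0]],order=3))
    pr=np.mean(prof,0);gr=np.abs(np.gradient(pr));k=gr.argmax();w=slice(max(k-25,0),k+26)
    e=(s[w]*gr[w]).sum()/gr[w].sum()
    print(f'px {s[k]:.2f}/{e:.2f} sens {nrm@u:.3f} px/mm -> dz {s[k]/(nrm@u):.1f}/{e/(nrm@u):.1f}',np.round(pr[::16]))
C,Lz=float(sys.argv[2]),float(sys.argv[3])
for y in(1,):
    print('left clip top outer');off((-26,248,C+4),(-15,248,C+4),1,lo=.15,hi=.75)
    print('left clip front bottom');off((-27,240,C-4),(-27,205,C-4),1,hi=.5,lo=0)
    print('lip left end top');off((-26,195,Lz+10),(-4,195,Lz+10),1)
    print('lip front left');off((-34,190,Lz),(-34,150,Lz),1)
print('right clip front bot');off((-27,-244,C-4),(-27,-204,C-4),1)
print('right clip outer bot');off((-20,-248,C-4),(20,-248,C-4),1)
print('lip right front');off((-34,-190,Lz),(-34,-150,Lz),1)
print('base plate front right');off((-20,-230,12),(-20,-205,12),1)
print('post front right base');off((-15,-235,12),(-15,-205,12),1)
E
python3 meas.py pics/top9.png 195 195
```

```text
left clip top outer
px -0.70/-0.68 sens 0.180 px/mm -> dz -3.9/-3.8 [ 17.  21.  37.  66.  97. 120. 131. 135. 135.]
left clip front bottom
px -0.70/-0.72 sens 0.077 px/mm -> dz -9.1/-9.4 [133. 126. 106.  75.  43.  23.  17.  17.  22.]
lip left end top
px 0.70/0.68 sens 0.165 px/mm -> dz 4.2/4.1 [106. 106. 105. 100.  87.  67.  49.  39.  37.]
lip front left
px -0.40/-0.39 sens 0.075 px/mm -> dz -5.3/-5.2 [ 52.  46.  50.  64.  85. 100. 106. 108. 108.]
right clip front bot
px -1.80/-1.87 sens 0.083 px/mm -> dz -21.8/-22.7 [41. 37. 30. 25. 24. 25. 25. 25. 27.]
right clip outer bot
px -0.80/-0.79 sens 0.003 px/mm -> dz -286.7/-281.7 [ 28.  31.  47.  75. 103. 122. 130. 132. 133.]
lip right front
px -1.75/-1.83 sens 0.080 px/mm -> dz -21.9/-23.0 [130. 122. 106.  94.  96. 104. 108. 109. 109.]
base plate front right
px 1.40/1.40 sens 0.063 px/mm -> dz 22.3/22.3 [128. 120. 115. 118. 118. 102.  75.  52.  42.]
post front right base
px -0.50/-0.50 sens 0.064 px/mm -> dz -7.8/-7.7 [115. 119. 113.  92.  65.  47.  41.  41.  41.]
```

```bash
cat > fit.py <<'E'
from geo import *
from plan import P
import cv2
from scipy.ndimage import map_coordinates
from scipy.optimize import least_squares
tcp={'pics/top6.png':151.7,'pics/top7.png':173.9,'pics/top9.png':184.1}
def edge(g,p,A,B,lo=.15,hi=.85,W=3.0):
    q=proj(enc(p,[A,B]),'top');t=(q[1]-q[0])/np.linalg.norm(q[1]-q[0]);n=np.array([-t[1],t[0]])
    s=np.linspace(-W,W,121);pr=np.mean([map_coordinates(g,[(b:=q[0]+a*(q[1]-q[0])+s[:,None]*n)[:,1],b[:,0]],order=3) for a in np.linspace(lo,hi,15)],0)
    gr=np.gradient(pr);k=np.abs(gr).argmax();w=slice(max(k-20,0),k+21);G=np.abs(gr[w])
    e=(s[w]*G).sum()/G.sum();return q.mean(0)+e*n,n,np.sign(gr[k]),e,abs(k-60)>50
# name,A,B,kind
E0=[('clipL outer top',(-25,248,4),(-16,248,4),2),('clipL front bot',(-27,247,-4),(-27,222,-4),2),('clipR outer bot',(-22,-248,-4),(22,-248,-4),2),
('postR base front',(-15,-235,12),(-15,-205,12),0),('postR base outer',(-15,-240,16),(-15,-240,120),0),
('lipL end',(-26,195,10),(-6,195,10),1),('lipR end',(-28,-195,10),(-10,-195,10),1)]
p=[*P,195,11]
M=[]
for it in range(4):
    M=[]
    for f,z in tcp.items():
        g=cv2.cvtColor(cv2.imread(f),cv2.COLOR_BGR2GRAY).astype(float)
        for nme,A,B,k in E0:
            dz=p[3] if k==2 else z+p[4] if k==1 else 0
            A2=np.array(A,float)+[0,0,dz];B2=np.array(B,float)+[0,0,dz]
            m,n,sg,e,bad=edge(g,p,A2,B2)
            if not bad: M.append((nme,(np.array(A,float)+B)/2,k,z,m,n,sg,e))
    def res(x):
        r=[]
        for nme,a,k,z,m,n,sg,e in M:
            a=a+[0,0,x[3] if k==2 else z+x[4] if k==1 else 0]
            r.append((m-proj(enc(x[:3],a),'top')[0])@n)
        return np.array(r+[(x[4]-11)/200*0.3])
    r=least_squares(res,p,loss='soft_l1',f_scale=.3);p=list(r.x)
print(np.round(p,3))
for (nme,a,k,z,m,n,sg,e),q in zip(M,res(p)): print(nme,z,round(q,2),sg)
print(np.round(np.sqrt(np.diag(np.linalg.inv(r.jac.T@r.jac)))*.3,2))
E
python3 fit.py
```

```text
Traceback (most recent call last):
  File "fit.py", line 33, in <module>
    r=least_squares(res,p,loss='soft_l1',f_scale=.3);p=list(r.x)
  File "fit.py", line 31, in res
    r.append((m-proj(enc(x[:3],a),'top')[0])@n)
                ~~~~^^^^^^^^^^^^^^^^^^^^
  File "geo.py", line 4, in proj
    ci=arm.camera_info(c);T=np.linalg.inv(np.array(ci['cam_to_world']));P=np.atleast_2d(P)
ValueError: time passes only in moves, steps and waits
```

```bash
sed -i "s/    ci=arm.camera_info(c);/    ci=info(c);/; 2a import functools\ninfo=functools.lru_cache(None)(lambda c:arm.camera_info(c))" geo.py; python3 fit.py
```

```text
[ 573.888 -248.367   -1.012  186.73    10.401]
clipL outer top 151.7 0.03 -1.0
clipL front bot 151.7 -0.01 1.0
clipR outer bot 151.7 -0.04 1.0
postR base front 151.7 0.05 -1.0
postR base outer 151.7 0.0 1.0
lipL end 151.7 0.08 1.0
clipL outer top 173.9 -0.01 -1.0
clipL front bot 173.9 0.03 1.0
clipR outer bot 173.9 -0.0 1.0
postR base front 173.9 -0.03 -1.0
postR base outer 173.9 0.0 1.0
lipL end 173.9 0.0 1.0
clipL outer top 184.1 -0.02 -1.0
clipL front bot 184.1 -0.01 1.0
clipR outer bot 184.1 0.0 1.0
postR base front 184.1 -0.03 -1.0
postR base outer 184.1 0.04 1.0
lipL end 184.1 -0.08 1.0
[0.33 0.3  0.   1.18 1.32]
```

```bash
cat > sc.py <<'E'
from draw import *
import sys
p=[573.9,-248.4,-1.012]
s=cv2.imread('pics/scene6.png')
L=[]
def seg(a,b,col): q=proj(enc(p,[a,b]),'scene');L.append((q[0],q[1],col))
for z,col in((183,(0,0,255)),(191,(0,160,255)),(203,(255,0,0))):
    seg((-27,-248,z),(25,-248,z),col);seg((-27,-248,z),(-27,-225,z),col);seg((25,-248,z),(25,-240,z),col)
seg((-20,-240,12),(60,-240,12),(255,0,255));seg((-20,-240,0),(60,-240,0),(255,0,255))
for x,y in((-15,-240),(25,-240)): seg((x,y,12),(x,y,575),(0,255,255))
cv2.imwrite('pics/s10.png',crop(s,L,272,250,40,50,10))
E
python3 sc.py
```

```text
(no output)
```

View pics/s10.png

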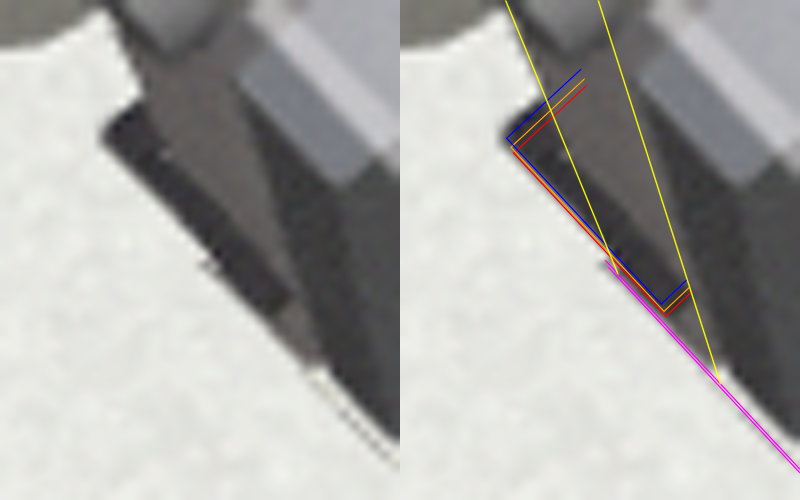

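The edge fit (residuals under 0.1 px) puts the clips' mid-height at about 187 and the lip underside at about 194.5. That is inside tolerance, but about 8 mm high. I'll take the fingers out, then nudge the window down by pressing only on top of the rim. First I withdraw.

Emit:
send_rows --translation '[[-5,0,0],[-5,0,0],[0,0,-20],[0,0,-20],[0,0,-20]]' --dr '[[0,0,0],[0,0,0],[0,0,0],[0,0,0],[0,0,0]]' --grip '[0,0,0,0,0]'

```text
clock: 12.58
position: [594.0, -151.7, 173.5]
ee_rot: [0.573, -0.414, 0.572, 0.416]
contact_force: [-0.3, 0.9, 0.4]
gripper_width: 0.2
```

Emit:
send_rows --translation '[[14,0,0],[14,0,0],[14,0,0],[14,0,0],[9,0,0]]' --dr '[[0,0,0],[0,0,0],[0,0,0],[0,0,0],[0,0,0]]' --grip '[0,0,0,0,0]'

```text
clock: 13.2
position: [594.4, -152.5, 239.8]
ee_rot: [0.573, -0.414, 0.572, 0.416]
contact_force: [-0.1, 0.6, 0.4]
gripper_width: 0.1
```

```bash
sed -i "s/^P=.*/P=[573.9,-248.4,-1.012]/" plan.py; python3 chk.py 11 187 194.5; python3 - <<'E'
from plan import *
st=arm.read_state()
plan(enc(P,[-14,55,236])[0],R.from_quat(st['ee_rot']),5)
E
python3 - <<'E'
import re
s=open('fit.py').read()
s=re.sub(r"tcp=.*","tcp={'pics/top6.png':151.7,'pics/top7.png':173.9,'pics/top9.png':184.1,'pics/top11.png':184.1}",s)
open('fit2.py','w').write(s)
E
python3 fit2.py | egrep '^\[|lip'
```

```text
13.2 [ 0.23  0.57 -0.87  1.66 -1.56 -1.43] [ 594.4 -152.5  239.8] F [-0.1  0.6  0.4] 
 [[0.0, -0.95, 0.31], [0.0, -0.31, -0.95], [1.0, 0.0, 0.0]]
lip_edge [([551.0, -217.0, 196.0], 0.84)]
index_clips []
T [[0, 0, 12], [-1, 0, 12], [0, 0, 11], [-1, 0, 12], [0, -1, 11]] dr [0.0, 0.0, 0.0] end [ 613. -207.  236.] rotleft 0.0
[ 573.92  -248.357   -1.012  186.864   10.405]
clipL outer top 151.7 0.06 -1.0
clipL front bot 151.7 -0.03 1.0
clipR outer bot 151.7 -0.04 1.0
lipL end 151.7 0.09 1.0
clipL outer top 173.9 0.02 -1.0
clipL front bot 173.9 0.01 1.0
clipR outer bot 173.9 0.01 1.0
lipL end 173.9 0.01 1.0
clipL outer top 184.1 0.02 -1.0
clipL front bot 184.1 0.01 1.0
clipR outer bot 184.1 0.01 1.0
lipL end 184.1 -0.04 1.0
clipL outer top 184.1 -0.11 -1.0
clipL front bot 184.1 0.01 1.0
clipR outer bot 184.1 -0.04 1.0
lipL end 184.1 -0.04 1.0
[0.28 0.26 0.   1.04 1.13]
```

View pics/k11.png

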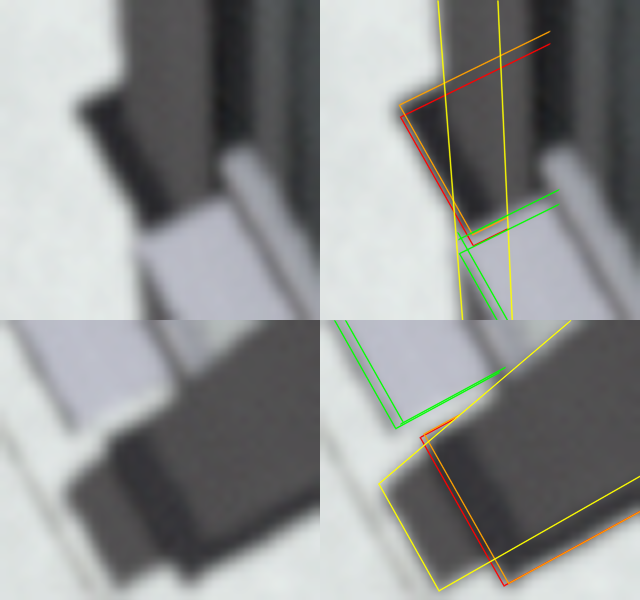

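View pics/top11.png

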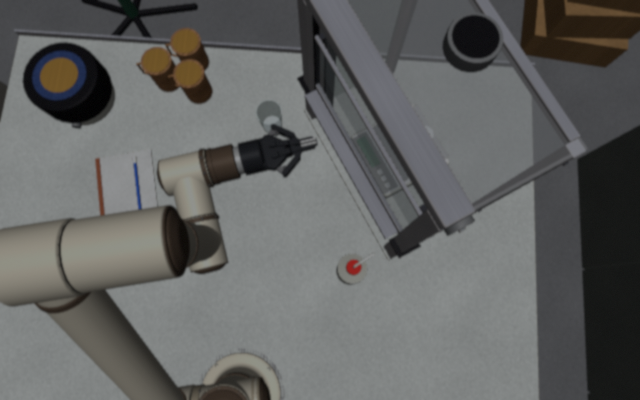

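The window stays put (lip end at (318,95) in the top view) and the hand is clear of it. Next I advance over the lip.

Emit:
send_rows --translation '[[0,0,11],[0,0,11],[0,0,11],[0,0,11],[0,0,8]]' --dr '[[0,0,0],[0,0,0],[0,0,0],[0,0,0],[0,0,0]]' --grip '[0,0,0,0,0]'

```text
clock: 14.08
position: [610.7, -202.5, 238.4]
ee_rot: [0.573, -0.414, 0.572, 0.416]
contact_force: [-0.8, -0.2, -0.3]
gripper_width: 0.1
```

Emit:
send_rows --translation '[[-5,0,0],[-5,0,0],[-3,0,0],[-2,0,0],[0,0,0]]' --dr '[[0,0,0],[0,0,0],[0,0,0],[0,0,0],[0,0,0]]' --grip '[0,0,0,0,0]'

```text
clock: 14.7
position: [610.7, -201.2, 223.2]
ee_rot: [0.574, -0.413, 0.572, 0.416]
contact_force: [-0.5, 0.0, -0.6]
gripper_width: -0.1
```

Emit:
send_rows --translation '[[-1,0,0],[-1,0,0],[-1,0,0],[-1,0,0],[0,0,0]]' --dr '[[0,0,0],[0,0,0],[0,0,0],[0,0,0],[0,0,0]]' --grip '[0,0,0,0,0]'

```text
clock: 15.32
position: [610.7, -201.5, 220.4]
ee_rot: [0.573, -0.414, 0.573, 0.416]
contact_force: [-1.3, 1.5, 4.5]
gripper_width: 0.0
```

Contact on top only (+4.5 N up on the tool) at z of about 220.4, which confirms the lip height from the other side. Now 6 mm down.

Emit:
send_rows --translation '[[-1,0,0],[-2,0,0],[-2,0,0],[-1,0,0],[0,0,0]]' --dr '[[0,0,0],[0,0,0],[0,0,0],[0,0,0],[0,0,0]]' --grip '[0,0,0,0,0]'

```text
clock: 15.95
position: [610.6, -201.5, 213.1]
ee_rot: [0.574, -0.414, 0.572, 0.416]
contact_force: [-0.5, 0.8, 3.4]
gripper_width: 0.1
```

Emit:
send_rows --translation '[[4,0,0],[8,0,0],[0,0,-20],[0,0,-25],[0,0,-25]]' --dr '[[0,0,0],[0,0,0],[0,0,0],[0,0,0],[0,0,0]]' --grip '[0,0,0,0,0]'

```text
clock: 16.58
position: [588.4, -134.6, 225.3]
ee_rot: [0.574, -0.414, 0.571, 0.416]
contact_force: [0.8, 0.4, -0.4]
gripper_width: 0.4
```

```bash
python3 chk.py 12 187 188.5
sed "s/^tcp=.*/tcp={'pics\/top12.png':178.1}/; s/\[(x\[4\]-11)\/200\*0.3\]/[(x[4]-10.4)*0.001]/" fit.py > fit3.py; python3 fit3.py
```

```text
16.57 [ 0.28  0.59 -0.88  1.61 -1.57 -1.46] [ 588.4 -134.6  225.3] F [ 0.8  0.4 -0.4] 
 [[0.0, -0.95, 0.31], [0.0, -0.31, -0.95], [1.0, 0.0, -0.0]]
lip_edge [([553.0, -215.0, 187.0], 0.78)]
index_clips []
[ 573.805 -248.36    -1.012  186.687    8.808]
clipL outer top 178.1 0.0 -1.0
clipL front bot 178.1 -0.0 1.0
clipR outer bot 178.1 -0.04 1.0
postR base front 178.1 -0.0 -1.0
postR base outer 178.1 0.05 1.0
lipL end 178.1 0.0 1.0
[0.57 0.52 0.   2.04 2.22]
```

View pics/k12.png

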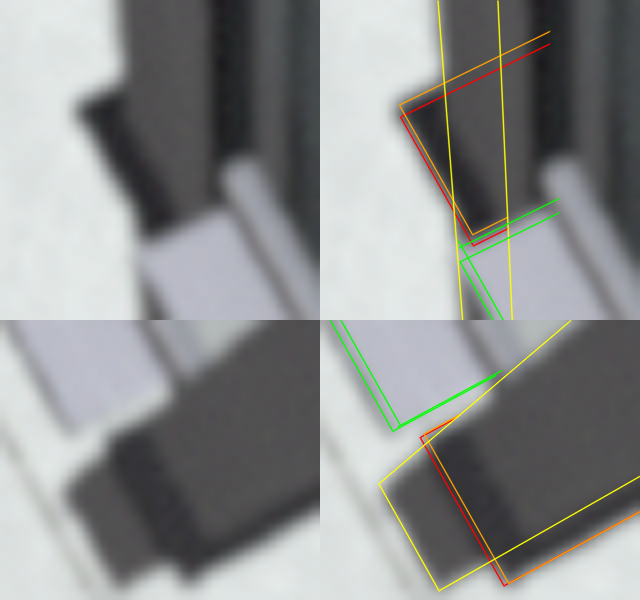

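View pics/top12.png

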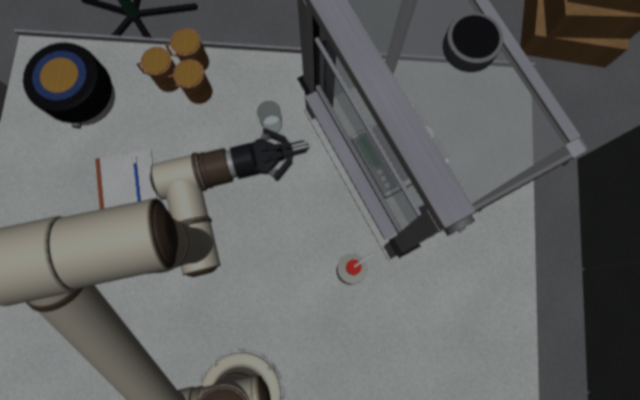

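The lip (fit 186.9, network 187) now matches the clips (186.7). The bottle at (352,268) and beaker at (270,117) haven't moved, and the hand is clear. I'm handing in.

```bash
python3 -c "
from bench import arm
print(arm.job_done())"
```

```text
the job is handed in; nothing more can be done
None
```

The window is standing at the index clips and the job is handed in, at about 17 s on the robot's clock. No verdict was returned.

**What I did:** I put the shut fingers under the lip and pushed the window smoothly up by about 95 mm, with roughly 4–5 N. An edge fit in the top picture then put the lip about 8 mm above the clips. I took the fingers out and pressed the window down about 7 mm from above, touching only the top of the rim. Then I backed the hand off.

**Last checks:**
- **Height:** the edge fit gives the lip underside at about 186.9 mm and the clip mid-height at about 186.7 mm. The detection network puts the lip at 187 mm.
- **Hand:** it is clear of the enclosure and the measured force is about zero.
- **Bottle and beaker:** they look unmoved in the last picture, but I did not measure them again.
- **Flask:** the networks never found it. I never reached inside, but I did not check its position.

**Where checks disagreed:**
- My first hand-picked estimate of the clip height was 195 mm, and the scene camera weakly agreed with it. I trusted the edge fit because it compares lip and clip in the same picture. If 195 mm were right, the lip would be about 8 mm low, still inside the 10 mm tolerance.
- The network never found the clips, so nothing independent confirms their height.

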